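# Line up the coffee tins by size on the tray

## Task

Line the four aluminium tins up by size on the tray, one standing upright in the middle of each cork pad: the smallest on the pad next to the mesh filter cone, growing pad by pad to the largest, next to the black mug. The largest tin sits in a close-fitting clear holder and has to be drawn straight up out of it. Don't tip any tin over, and leave the cone and the mug standing where they are.

Things in the scene. Friction and masses are not known exactly. Their poses are not given: they have to be found in the camera images.
- tin_s_mid (a point): smallest of four plain closed aluminium tins: upright cylinder, 34 mm diameter, 50 mm tall. Point: its centre, half-way up; z along its axis. Starts standing on the work surface in one of four shuffled rough places.
- tin_m_mid (a point): second smallest of four plain closed aluminium tins: upright cylinder, 42 mm diameter, 66 mm tall. Point: its centre, half-way up; z along its axis. Starts standing on the work surface in one of four shuffled rough places.
- tin_l_mid (a point): second largest of four plain closed aluminium tins: upright cylinder, 50 mm diameter, 82 mm tall. Point: its centre, half-way up; z along its axis. Starts standing on the work surface in one of four shuffled rough places.
- tin_xl_mid (a point): largest of four plain closed aluminium tins: upright cylinder, 58 mm diameter, 98 mm tall. Point: its centre, half-way up; z along its axis. Starts inside a fixed clear round sleeve (outer 72, bore 61 mm diameter; floor 4 mm thick, rim 45 mm above the work surface), so its top 57 mm stick out. Grip it there, fingertips above the rim; draw it straight up 45 mm or more before moving sideways.
- pad_1: round cork pad, 66 mm diameter, 3 mm thick, fixed in the tray; in the row of four: the robot's left end (+y). Origin: centre of its underside, 3 mm above the work surface. Its y axis runs along the straight row, pads 90 mm apart; z up. The fixed grey tray, 120 x 620 mm, has a 12 mm high rim along its edges, 57 mm either side of the row's line.
- pad_2: round cork pad, 66 mm diameter, 3 mm thick, fixed in the tray; in the row of four: second from the left. Origin: centre of its underside, 3 mm above the work surface. Its y axis runs along the straight row, pads 90 mm apart; z up. The fixed grey tray, 120 x 620 mm, has a 12 mm high rim along its edges, 57 mm either side of the row's line.
- pad_3: round cork pad, 66 mm diameter, 3 mm thick, fixed in the tray; in the row of four: third from the left. Origin: centre of its underside, 3 mm above the work surface. Its y axis runs along the straight row, pads 90 mm apart; z up. The fixed grey tray, 120 x 620 mm, has a 12 mm high rim along its edges, 57 mm either side of the row's line.
- pad_4: round cork pad, 66 mm diameter, 3 mm thick, fixed in the tray; in the row of four: the robot's right end (-y). Origin: centre of its underside, 3 mm above the work surface. Its y axis runs along the straight row, pads 90 mm apart; z up. The fixed grey tray, 120 x 620 mm, has a 12 mm high rim along its edges, 57 mm either side of the row's line.
- cone: stainless mesh coffee filter cone, open upwards, on a flat round foot: 80 mm tall, 100 mm across at the rim, loose. Origin at the centre of its underside. It stands in the tray in line with the pads, 115 mm beyond the last pad at one end of the row (left or right, it varies). Not to be moved.
- mug: black ceramic mug, 90 mm tall, 80 mm across, its handle pointing away from the robot, loose. Origin at the centre of its underside. It stands in the tray in line with the pads, 115 mm beyond the last pad at the other end of the row from the cone. Not to be moved.

How it is judged:
By the outcome, as a careful person would: the job done as asked, in the order asked, and still so for the second after the job is handed in, with the robot touching nothing.
It also fails if it takes over 112 s, if anything falls off the work surface, if the arm or the gripper's body presses on something with over 40 N, if the wrist force passes 120 N, or if a joint passes its speed limit or range.

## Robot

A 6-joint arm with a two-finger parallel gripper is mounted at the origin on the work surface. World frame = base frame: x ahead of the robot, y to its left, z up, the work surface at z = 0. Lengths are in m, angles in degrees, forces in N, time in s.
With the tool pointing down it reaches from about 0.25 to 0.725 m from the base axis. Payload 9.7 kg.
Tool frame: the origin (TCP) lies midway between the tips of the shut fingers; the grasp point (between the pads) lies bot.hold_point_z behind it (bot.hold_point_z is the distance from the TCP to the grasp point, in m); z points along the fingers, y is the line along which they close (so a half turn about z gives the same grasp; the last joint's range is limited). The gripper opens to 85 mm and grips with 20 to 120 N. Pads are 22 mm wide; open, the fingers measure 114 mm over their backs; the gripper's body (76 mm by 85 mm) begins 54 mm behind the grasp point. The pads swing forward as they close: fully open they stand 13 mm farther back than shut.
Start: joints at [-72.021, 4.979, 10.078, 95.1, 0, 90], TCP at [0.17, -0.523, 0.231] pointing down, gripper open.
Joint ranges: [-179.16, 179.16], [-48.56, 103.87], [-65.8, 70.77], [-126.05, 130.52], [-82.76, 87.17], [-180, 180]. Speed limits (degrees/s): [127.2, 127.2, 147.25, 180, 180, 180].

## Interface

Orientations are given as [roll, pitch, yaw] about the fixed x, y, z axes, in that order (R = Rz(yaw) Ry(pitch) Rx(roll)).
In Python, from workcell import bot, camera, camera_model, ticket gives the robot as it stands.
- The arm moves only by the tool send_rows, never from a script. Its argument "targets" is text: rows parted by semicolons, each of 5 numbers parted by spaces: the shift along the tool's x, y, z in mm, then the turn about the tool's z in degrees, then the closure in counts, from 0 (fully open) to 255 (shut). A call has 1 to 20 rows; each row is the pose to reach, as a shift and turn from the pose commanded when the call began, along the tool's axes at that moment; what a row does not reach only later rows make up. A row lasts 1/8 s, in which the tool goes at most 62.5 mm and 10.7 degrees, less where a joint would pass 70% of its speed; a pose out of reach is approached as far as the arm can. A call with a gripper value outside its range is refused whole. The fingers move at their own pace and stop on an object; "newtons" is the grip in N (left out, the last holds). Time passes only in rows, so rows that repeat a pose let the fingers close. It gives the time, the measured TCP pose, the force, the opening and the grip force at its end, in the units of the state.
- bot.get_obs(): the state, without advancing time (a new reading comes with each control period).
- camera(name): name is "scene" or "top" or "wrist"; returns the picture (384x512x3 uint8, blue, green, red); there is no depth.
- camera_model(name): a dict with "K" (3x3 intrinsics, pixels), "pose" (4x4, takes a point from camera to world coordinates); the wrist camera has in their place "T_tool_cam" (4x4, takes a point from camera to tool coordinates, whose origin is the TCP and whose axes are the flange's). Camera axes: x right, y down, z forward; pixel columns grow to the right and rows downward; lengths in m; the calibration is good to about 2 mm. A picture is of the moment at which its call begins: read the wrist's pose just before it. camera_model takes no time and is no camera call.
- ticket.job_done(): hands the job in; it is judged then, once.
The state is a dict: "time": time; "q": joint angles; "qd": joint speeds; "joint_efforts": joint torques, N m; "ee_pos": TCP position; "tcp_rot": TCP orientation; "wrist_force": force on the tool from outside, world axes, zero at the start; "torque": the same for the moment, N m; "opening": finger opening in m; "grasp_force": force on a finger pad.
Only numpy, scipy, OpenCV 4.12 (cv2) and the standard library are available. Lean on these libraries where they do the work, as an engineer would, in place of code of your own. Each camera call takes 0.05 s, during which the arm holds its last target. There are 200 camera calls.

## Working session

There is one attempt and no reset: what is moved stays moved. The work goes in short steps, Python scripts to look and compute and a tool call to move; the robot and the scene stay as the last step left them, time stands still between calls to the robot, and variables do not carry over. Pictures are saved under pics/ and viewed, at most 14 in all, crops included, and the job is handed in when it is done.

Besides the shell and the picture viewer there is one more tool, called after "Emit:" as name(argument=value, ...), one argument or row to a line, values as JSON. send_rows: Moves the arm, as the interface text tells. Its arguments: {"type":"object","properties":{"targets":{"type":"string"},"newtons":{"type":"number"}},"required":["targets"]}

```bash
mkdir -p pics
python3 - <<'E'
from workcell import bot,camera,camera_model
import cv2,numpy as np
o=bot.get_obs();print(o['time'],o['ee_pos'],o['tcp_rot'],o['opening'],bot.hold_point_z)
for n in('scene','top'):
    cv2.imwrite(f'pics/{n}0.png',camera(n)); m=camera_model(n);print(n,np.round(m['K'],1).tolist(),np.round(m['pose'],4).tolist())
print(np.round(camera_model('wrist')['T_tool_cam'],4).tolist())
E
```

```text
0.0 [ 0.1696936  -0.52294875  0.23062172] [-1.79929115e+02  2.26087093e-03  1.79804531e+01] 0.08511945960774488 0.0187
scene [[364.4, 0.0, 257.2], [0.0, 364.4, 192.0], [0.0, 0.0, 1.0]] [[0.826, 0.3353, -0.4531, 1.0163], [0.5632, -0.4587, 0.6874, -0.6874], [0.0227, -0.8229, -0.5677, 0.6393], [0.0, 0.0, 0.0, 1.0]]
top [[373.6, 0.0, 260.5], [0.0, 373.6, 199.7], [0.0, 0.0, 1.0]] [[0.0135, -0.9871, 0.1595, 0.4278], [-0.9999, -0.0134, 0.0015, 0.0102], [0.0007, -0.1595, -0.9872, 0.9707], [0.0, 0.0, 0.0, 1.0]]
[[-0.001, -0.9649, -0.2627, 0.067], [1.0, -0.0011, 0.0001, -0.0003], [-0.0004, -0.2627, 0.9649, -0.1427], [0.0, 0.0, 0.0, 1.0]]
```

View pics/scene0.png

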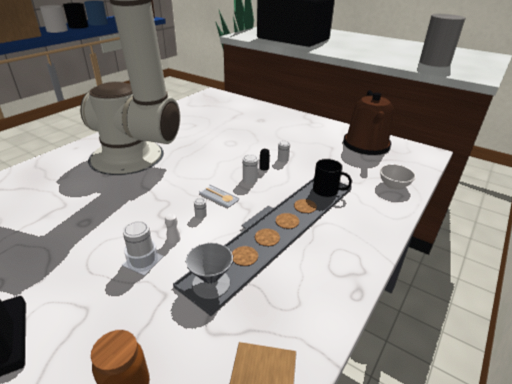

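View pics/top0.png

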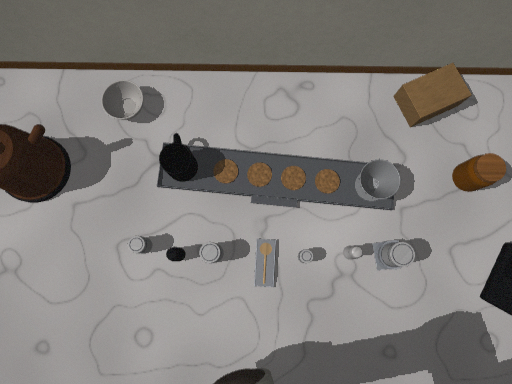

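The top view shows the mug at the +y end (178,160) and the cone at the -y end (378,180), with pads at (227,171), (259,175), (293,178) and (327,181). The XL tin is at (400,253). I'll zoom in to tell the tins from the look-alike shakers.

Run:
```python
import cv2,numpy as np
t=cv2.imread('pics/top0.png')[225:280,120:425]; s=cv2.imread('pics/scene0.png')[130:280,110:310]
t=cv2.resize(t,None,fx=2.6,fy=2.6,interpolation=cv2.INTER_CUBIC);s=cv2.resize(s,None,fx=2.8,fy=2.8,interpolation=cv2.INTER_CUBIC)
o=np.zeros((t.shape[0]+s.shape[0],800,3),np.uint8);o[:t.shape[0],:t.shape[1]]=t;o[t.shape[0]:,:s.shape[1]]=s
cv2.imwrite('pics/z1.png',o)
```

```text
(no output)
```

View pics/z1.png

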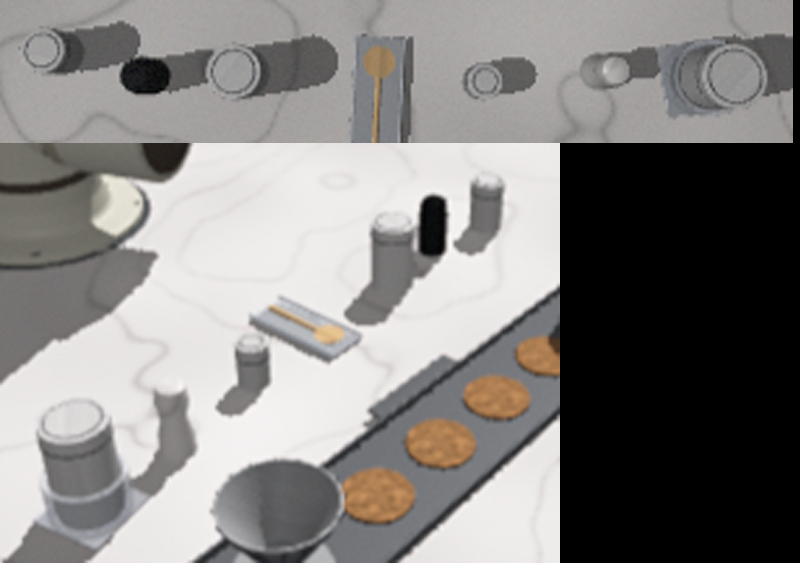

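The top crop shows, left to right: tin M at top-view (137,244), a black mill, tin L at (210,253), S at (306,256), a white shaker (not a tin) and XL at (403,254). The ring sizes match the tin diameters. Next I'll measure positions.

```bash
cat > h.py <<'E'
import numpy as np
from workcell import bot,camera,camera_model
def ray(m,T,px,z):
    d=T[:3,:3]@np.linalg.solve(m['K'],[px[0],px[1],1.]); c=T[:3,3]
    return c+d*(z-c[2])/d[2]
E
python3 - <<'E'
from h import *
import cv2
m=camera_model('top');T=np.array(m['pose']);s=camera_model('scene');S=np.array(s['pose'])
im=cv2.imread('pics/top0.png');g=cv2.cvtColor(im,6)
def proj(m,T,p):
    c=np.linalg.inv(T)@np.append(p,1);u=m['K']@c[:3];return u[:2]/u[2]
for n,px,h,d in(('S',(306.5,255.8),.05,34),('M',(136.9,244.2),.066,42),('L',(210,252.7),.082,50),('XL',(402.7,253.8),.102,58)):
    k=6;x,y=int(px[0]),int(px[1]);c=cv2.resize(g[y-20:y+20,x-20:x+20],None,fx=k,fy=k,interpolation=cv2.INTER_CUBIC)
    r=d/2000/(.9707-h)*373.6*k
    H=cv2.HoughCircles(c,cv2.HOUGH_GRADIENT,1,400,param1=100,param2=10,minRadius=int(r*.85),maxRadius=int(r*1.15))
    q=((H[0,0,:2]+.5)/k-.5+[x-20,y-20]) if H is not None else None
    p=ray(m,T,px,h);print(n,px,p.round(4),'hough',q,H[0,0,2]/r, ray(m,T,q,h).round(4),'scene px',proj(s,S,p).round(1),'r',np.hypot(*p[:2]).round(3))
hsv=cv2.cvtColor(im,cv2.COLOR_BGR2HSV)
mk=cv2.inRange(hsv,(5,100,60),(22,255,255));mk=cv2.morphologyEx(mk,cv2.MORPH_CLOSE,np.ones((3,3)))
P=[]
for c in cv2.findContours(mk,0,1)[0]:
    if 250<cv2.contourArea(c)<900:
        (u,v),ax,a=cv2.fitEllipse(cv2.convexHull(c))
        p=ray(m,T,(u,v),.006)
        if p[0]>.4: P.append(p);print('pad',(round(u,1),round(v,1)),np.round(ax,1),p.round(4),'scene',proj(s,S,p).round(1))
P=np.array(sorted(P,key=lambda p:-p[1]));print(np.diff(P,axis=0).round(4))
for n,px,h in(('cone',(380,181),.08),('mug',(179,162),.09),('mill',(170,254),.07),('shaker',(357,252),.07)):print(n,ray(m,T,px,h).round(3))
E
```

```text
S (306.5, 255.8) [ 0.4396 -0.1023  0.05  ] hough [306. 256.] 0.9785119 [ 0.4391 -0.1011  0.05  ] scene px [198.7 200.5] r 0.451
M (136.9, 244.2) [0.4615 0.3075 0.066 ] hough [136.5 243.5] 0.88983226 [0.4632 0.3085 0.066 ] scene px [282.9 142.7] r 0.555
L (210, 252.7) [0.4434 0.1288 0.082 ] hough [210.5        251.33333397] 0.85317737 [0.4466 0.1277 0.082 ] scene px [248.8 157.4] r 0.462
XL (402.7, 253.8) [ 0.4465 -0.3174  0.102 ] hough [401.33333397 252.66666603] 0.90335906 [ 0.449  -0.3144  0.102 ] scene px [134.8 228.3] r 0.548
pad (326.9, 180.9) [23.6 24.5] [ 0.6364 -0.1628  0.006 ] scene [243.8 254.5]
pad (293.0, 177.5) [23.6 24.1] [ 0.6444 -0.0734  0.006 ] scene [266.5 236. ]
pad (259.2, 174.1) [23.7 24.1] [0.6523 0.016  0.006 ] scene [286.5 219.6]
pad (225.4, 170.8) [23.5 23.9] [0.66   0.1056 0.006 ] scene [304.3 204.9]
pad (-4.9, 149.1) [33.8 39.2] [0.7112 0.7228 0.006 ] scene [388.3 135.4]
[[-0.0512 -0.6172  0.    ]
 [-0.0077 -0.0896  0.    ]
 [-0.008  -0.0894  0.    ]
 [-0.008  -0.0894  0.    ]]
cone [ 0.622 -0.279  0.08 ]
mug [0.66  0.211 0.09 ]
mill [0.439 0.226 0.07 ]
shaker [ 0.45  -0.221  0.07 ]
```

```bash
cat >> h.py <<'E'
from scipy.spatial.transform import Rotation as Ro
def go(p,yaw,o=None):
    o=o or bot.get_obs(); R=Ro.from_euler('xyz',o['tcp_rot'],degrees=True)
    s=R.inv().apply(np.array(p)-o['ee_pos'])*1000
    return s.round(1), round(-((yaw-o['tcp_rot'][2]+180)%360-180),1)
E
python3 -c "
from h import *
print(go((.4395,-.102,.15),85),go((.4395,-.102,.013),85))"
```

```text
(array([ 386.6, -317. ,   81. ]), np.float64(-67.0)) (array([ 386.6, -316.9,  218. ]), np.float64(-67.0))
```

Emit:
send_rows(
  targets="39 -32 8 -7 0; 77 -63 16 -14 0; 116 -95 24 -21 0; 155 -127 32 -28 0; 193 -158 40 -35 0; 232 -190 49 -42 0; 271 -222 57 -49 0; 309 -254 65 -56 0; 348 -285 73 -63 0; 387 -317 81 -67 0; 387 -317 81 -67 0; 387 -317 81 -67 0; 387 -317 81 -67 0",
)

```text
time: 1.72
ee_pos: [0.4397, -0.103, 0.1505]
tcp_rot: [180.0, 0.0, 84.9]
wrist_force: [0.7, -0.4, -0.2]
opening: 0.086
grasp_force: 0.0
```

Run:
```python
from h import *
import cv2
o=bot.get_obs();print(o['time'],o['ee_pos'],o['tcp_rot'],o['q'].round(1),go((.4395,-.102,.013),85))
w=camera('wrist');m=camera_model('wrist');print(m['K'][0])
T=np.eye(4);T[:3,:3]=Ro.from_euler('xyz',o['tcp_rot'],degrees=True).as_matrix();T[:3,3]=o['ee_pos'];T=T@m['T_tool_cam']
c=np.linalg.inv(T)@[.4395,-.102,.05,1];u=m['K']@c[:3];u=u[:2]/u[2];print(u)
cv2.drawMarker(w,tuple(int(round(a)) for a in u),(0,0,255),0,10);cv2.imwrite('pics/w1.png',w)
```

```text
1.725 [ 0.43967246 -0.10299657  0.15047625] [1.79989782e+02 1.05848473e-02 8.48812778e+01] [-13.2  -9.4 -12.8  86.6  -0.   81.9] (array([  1. ,  -0.3, 137.5]), np.float64(-0.1))
[316.21306258   0.         254.96295942]
[254.16351373 190.59988359]
```

View pics/w1.png

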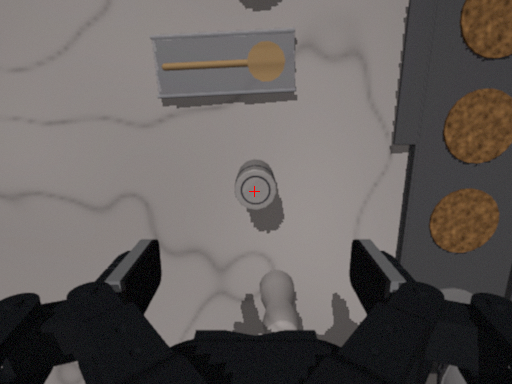

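The wrist picture shows the S tin top at (256,190) against a predicted (254,191), so the measurement is about 1 mm off. Descend and grip.

Emit:
send_rows(
  targets="1 0 25 0 0; 1 0 60 0 0; 1 0 95 0 0; 1 0 125 0 0; 1 0 137 0 0; 1 0 137 0 0; 1 0 137 0 60; 1 0 137 0 120; 1 0 137 0 180; 1 0 137 0 255; 1 0 137 0 255; 1 0 137 0 255; 1 0 137 0 255; 1 0 137 0 255; 1 0 137 0 255",
  newtons=40,
)

```text
time: 3.65
ee_pos: [0.4406, -0.1012, 0.0141]
tcp_rot: [179.9, 0.0, 85.0]
wrist_force: [-1.0, 0.5, 6.1]
opening: 0.0332
grasp_force: 39.5
```

Run:
```python
from h import *
o=bot.get_obs();print(o['ee_pos'],o['wrist_force'],o['opening'],o['grasp_force'])
print(go((.6364,-.1628,.12),85),go((.6364,-.1628,.0195),85))
```

```text
[ 0.44060887 -0.10124593  0.01412413] [-0.97453232  0.53209478  6.08734051] 0.033210124123354626 39.507864117622375
(array([ -44.2,  200.6, -105.6]), np.float64(-0.0)) (array([-44.2, 200.4,  -5.1]), np.float64(-0.0))
```

Emit:
send_rows(
  targets="0 0 -10 0 255; 0 0 -30 0 255; 0 0 -50 0 255; -6 25 -50 0 255; -11 50 -50 0 255; -17 75 -50 0 255; -22 100 -50 0 255; -28 125 -50 0 255; -33 150 -50 0 255; -39 175 -50 0 255; -44 195 -50 0 255; -44 200 -50 0 255; -44 200 -50 0 255; -44 200 -50 0 255",
)

```text
time: 5.4
ee_pos: [0.6349, -0.1623, 0.0635]
tcp_rot: [-180.0, -0.0, 85.0]
wrist_force: [0.9, -0.1, -2.2]
opening: 0.0333
grasp_force: 39.9
```

Run:
```python
from h import *
o=bot.get_obs();print(o['ee_pos'],o['wrist_force'],o['opening'],o['grasp_force'])
print(go((.6364,-.1628,.0205),85))
```

```text
[ 0.63491903 -0.16226603  0.0634692 ] [ 0.87955858 -0.13472047 -2.15029103] 0.033334117945755984 39.934033155441284
(array([-0.4,  1.5, 43. ]), np.float64(-0.0))
```

Emit:
send_rows(
  targets="0 1 12 0 255; 0 1 24 0 255; 0 1 34 0 255; 0 1 39 0 255; 0 1 42 0 255; 0 1 43 0 255; 0 1 43 0 255; 0 1 43 0 130; 0 1 43 0 110; 0 1 43 0 90; 0 1 43 0 80; 0 1 43 0 80; 0 1 20 0 80; 0 1 -10 0 80; 0 1 -45 0 80; 0 1 -80 0 80; 0 1 -80 0 80; 0 1 -80 0 80",
)

```text
time: 7.65
ee_pos: [0.6364, -0.1626, 0.1427]
tcp_rot: [-180.0, -0.0, 85.0]
wrist_force: [0.3, 0.8, -0.3]
opening: 0.0583
grasp_force: 0.0
```

Run:
```python
from h import *
o=bot.get_obs();print(o['ee_pos'],o['wrist_force'],o['opening'],o['grasp_force'])
print(go((.463,.308,.15),85),go((.463,.308,.027),85))
```

```text
[ 0.63636296 -0.16257119  0.14268956] [ 0.31140992  0.78821793 -0.28942071] 0.058281981568957995 0.0
(array([ 453.6, -213.9,   -7.2]), np.float64(-0.0)) (array([ 453.6, -213.9,  115.8]), np.float64(-0.0))
```

Emit:
send_rows(
  targets="38 -18 -7 0 0; 76 -36 -7 0 0; 113 -54 -7 0 0; 151 -71 -7 0 0; 189 -89 -7 0 0; 227 -107 -7 0 0; 265 -125 -7 0 0; 302 -143 -7 0 0; 340 -161 -7 0 0; 378 -178 -7 0 0; 416 -196 -7 0 0; 454 -214 -7 0 0; 454 -214 -7 0 0; 454 -214 -7 0 0; 454 -214 -7 0 0",
)

```text
time: 9.52
ee_pos: [0.4633, 0.3075, 0.1499]
tcp_rot: [-180.0, 0.0, 84.9]
wrist_force: [-0.1, -0.5, 0.1]
opening: 0.0855
grasp_force: 0.0
```

```bash
cat > w.py <<'E'
from h import *
import cv2,sys
x,y,h,d=map(float,sys.argv[1:5])
o=bot.get_obs();print(o['time'],o['ee_pos'],o['tcp_rot'],o['opening'])
w=camera('wrist');cv2.imwrite(sys.argv[5],w);m=camera_model('wrist')
T=np.eye(4);T[:3,:3]=Ro.from_euler('xyz',o['tcp_rot'],degrees=True).as_matrix();T[:3,3]=o['ee_pos'];T=T@m['T_tool_cam']
c=np.linalg.inv(T)@[x,y,h,1];u=m['K']@c[:3];u=u[:2]/u[2];r=d/2*m['K'][0,0]/c[2];print('pred',u,r)
g=cv2.cvtColor(w,6);x0,y0=int(u[0]-1.6*r),max(0,int(u[1]-1.6*r));k=3
g=cv2.resize(g[y0:int(u[1]+1.6*r),x0:int(u[0]+1.6*r)],None,fx=k,fy=k,interpolation=cv2.INTER_CUBIC)
H=cv2.HoughCircles(g,cv2.HOUGH_GRADIENT,1,15,param1=100,param2=12,minRadius=int(r*k*.8),maxRadius=int(r*k*1.1))
for q in ([] if H is None else H[0,:3]):
    p=(q[:2]+.5)/k-.5+[x0,y0];print('hough',p,q[2]/k/r,ray(m,T,p,h).round(4))
E
python3 w.py .463 .308 .066 .042 pics/w2.png
```

```text
9.525 [0.46327869 0.30745339 0.14985466] [-1.79972722e+02  3.23214620e-02  8.49117048e+01] 0.08551738986016102
pred [254.10527021 196.97826999] 28.128445426130657
hough [253.5        188.16666794] 0.8982603886182069 [0.4632 0.3148 0.066 ]
hough [253.5        176.16666603] 0.8176776089670973 [0.464  0.3239 0.066 ]
hough [253.5        195.16666794] 0.8022720526336008 [0.4627 0.3094 0.066 ]
```

View pics/w2.png

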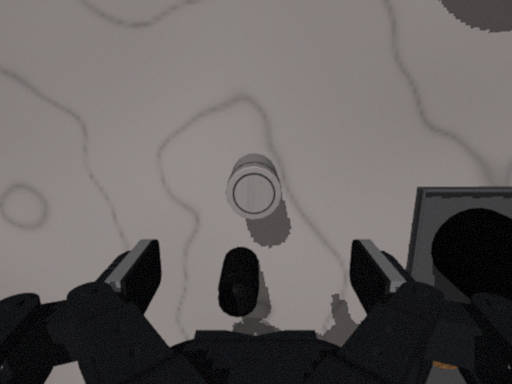

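M's top is centred at (253.5,192.5), so it sits about 3 mm further in +y than predicted; I'll correct and grip.

Emit:
send_rows(
  targets="3 0 25 0 0; 3 0 60 0 0; 3 0 90 0 0; 3 0 115 0 0; 3 0 123 0 0; 3 0 123 0 0; 3 0 123 0 60; 3 0 123 0 120; 3 0 123 0 180; 3 0 123 0 255; 3 0 123 0 255; 3 0 123 0 255; 3 0 123 0 255; 3 0 123 0 255",
  newtons=40,
)

```text
time: 11.32
ee_pos: [0.4637, 0.3117, 0.0283]
tcp_rot: [179.9, -0.1, 85.0]
wrist_force: [-0.3, -1.0, 4.6]
opening: 0.0414
grasp_force: 40.5
```

Run:
```python
from h import *
o=bot.get_obs();print(o['ee_pos'],o['wrist_force'],o['opening'],o['grasp_force'])
print(go((.6444,-.0734,.0345),85))
```

```text
[0.4637227  0.31172396 0.02828578] [-0.27033707 -0.99403453  4.59047167] 0.04136483585388816 40.475159883499146
(array([-367.8,  213.7,   -6.3]), np.float64(-0.0))
```

Emit:
send_rows(
  targets="0 0 -10 0 255; 0 0 -35 0 255; 0 0 -65 0 255; 0 0 -90 0 255; -33 19 -90 0 255; -66 39 -90 0 255; -100 58 -90 0 255; -133 78 -90 0 255; -167 97 -90 0 255; -200 117 -90 0 255; -234 136 -90 0 255; -267 156 -90 0 255; -301 175 -90 0 255; -334 194 -80 0 255; -360 208 -65 0 255; -368 214 -50 0 255; -368 214 -45 0 255; -368 214 -45 0 255; -368 214 -45 0 255",
)

```text
time: 13.7
ee_pos: [0.6444, -0.073, 0.0732]
tcp_rot: [179.9, -0.0, 85.0]
wrist_force: [-0.1, -0.3, -0.8]
opening: 0.0411
grasp_force: 40.7
```

Run:
```python
from h import *
o=bot.get_obs();print(o['ee_pos'],o['wrist_force'],o['opening'],o['grasp_force'])
print(go((.6444,-.0734,.0345),85))
```

```text
[ 0.64438621 -0.0730238   0.07319476] [-0.12062529 -0.32224385 -0.79343581] 0.041056079591776845 40.68437397480011
(array([-0.4,  0. , 38.7]), np.float64(0.0))
```

Emit:
send_rows(
  targets="0 0 12 0 255; 0 0 22 0 255; 0 0 30 0 255; 0 0 35 0 255; 0 0 38 0 255; 0 0 39 0 255; 0 0 39 0 255; 0 0 39 0 110; 0 0 39 0 85; 0 0 39 0 65; 0 0 39 0 55; 0 0 39 0 55; 0 0 15 0 55; 0 0 -15 0 55; 0 0 -50 0 55; 0 0 -85 0 55; 0 0 -95 0 55; 0 0 -95 0 55",
)

```text
time: 15.95
ee_pos: [0.6445, -0.074, 0.1672]
tcp_rot: [180.0, -0.0, 85.0]
wrist_force: [-0.8, 0.6, 0.1]
opening: 0.067
grasp_force: 0.0
```

Run:
```python
from h import *
o=bot.get_obs();print(o['ee_pos'],o['wrist_force'],o['opening'],o['grasp_force'])
print(go((.445,.129,.165),85))
```

```text
[ 0.64450071 -0.07395414  0.16717996] [-0.84605099  0.55640968  0.14933945] 0.06696591863018933 0.0
(array([ 184.7, -216.5,    2.1]), np.float64(-0.0))
```

Emit:
send_rows(
  targets="26 -31 2 0 0; 53 -62 2 0 0; 79 -93 2 0 0; 106 -124 2 0 0; 132 -155 2 0 0; 158 -185 2 0 0; 185 -216 2 0 0; 185 -216 2 0 0; 185 -216 2 0 0; 185 -216 2 0 0",
)

```text
time: 17.2
ee_pos: [0.4456, 0.1287, 0.1646]
tcp_rot: [-179.9, 0.0, 84.9]
wrist_force: [0.4, 0.5, -0.1]
opening: 0.0852
grasp_force: 0.0
```

```bash
python3 w.py .445 .129 .082 .050 pics/w3.png; python3 -c "
from h import *
import cv2
cv2.imwrite('pics/t1.png',cv2.resize(camera('top')[130:280,120:430],None,fx=2.5,fy=2.5,interpolation=cv2.INTER_CUBIC))"
```

```text
17.2 [0.44559241 0.12868775 0.16455437] [-1.79948984e+02  2.50564527e-02  8.49278959e+01] 0.0852430615438371
pred [253.75435231 197.82217413] 33.65476947089253
hough [254.16666794 195.83333206] 0.7992923452289771 [0.4454 0.1305 0.082 ]
hough [256.16666794 190.5       ] 0.862681078526403 [0.4473 0.1345 0.082 ]
hough [257.16666794 201.83333206] 0.9330029624980087 [0.4473 0.1257 0.082 ]
```

View pics/w3.png

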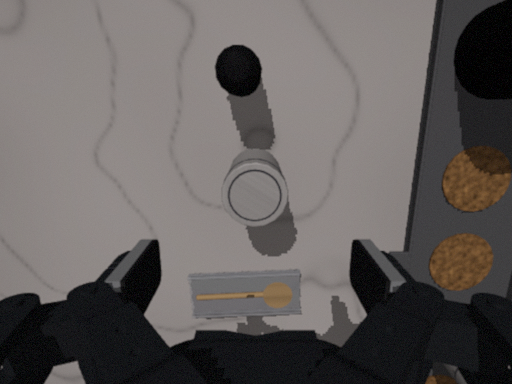

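View pics/t1.png

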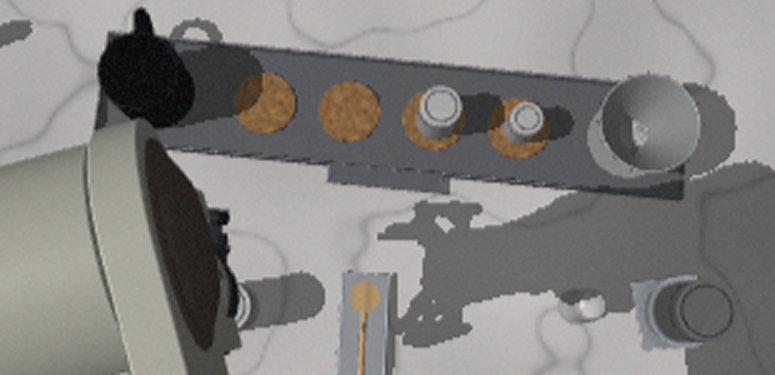

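L's top centre is at (254,195), so about 1.5 mm correction. In the top view, S (527,120) and M (440,107) stand on their pads.

```bash
python3 -c "
from h import *
m=camera_model('top');T=np.array(m['pose'])
print(ray(m,T,(330.6,177.8),.056),ray(m,T,(295.8,172.6),.072))"
```

```text
[ 0.63352928 -0.16314289  0.056     ] [ 0.64187693 -0.07452421  0.072     ]
```

Emit:
send_rows(
  targets="2 0 25 0 0; 2 0 60 0 0; 2 0 90 0 0; 2 0 115 0 0; 2 0 125 0 0; 2 0 125 0 0; 2 0 125 0 60; 2 0 125 0 120; 2 0 125 0 180; 2 0 125 0 255; 2 0 125 0 255; 2 0 125 0 255; 2 0 125 0 255",
  newtons=45,
)

```text
time: 18.92
ee_pos: [0.4461, 0.1314, 0.0414]
tcp_rot: [179.9, -0.0, 85.0]
wrist_force: [-0.3, -0.5, 6.5]
opening: 0.0492
grasp_force: 46.2
```

Run:
```python
from h import *
o=bot.get_obs();print(o['ee_pos'],o['wrist_force'],o['opening'],o['grasp_force'])
print(go((.6523,.016,o['ee_pos'][2]+.006),85))
```

```text
[0.44608183 0.13141851 0.04139623] [-0.32581704 -0.50913262  6.48781125] 0.04923547491798342 46.16544485092163
(array([-96.9, 215.5,  -5.7]), np.float64(-0.0))
```

Run:
```python
from h import *
import cv2
m=camera_model('wrist')
for f,p,yaw in(('w3',(.44559,.12869,.16455),84.93),('w1',(.43967,-.103,.15048),84.88)):
    T=np.eye(4);T[:3,:3]=Ro.from_euler('xyz',(180,0,yaw),degrees=True).as_matrix();T[:3,3]=p;T=T@m['T_tool_cam']
    hsv=cv2.cvtColor(cv2.imread(f'pics/{f}.png'),cv2.COLOR_BGR2HSV)
    mk=cv2.morphologyEx(cv2.inRange(hsv,(5,100,40),(22,255,255)),cv2.MORPH_CLOSE,np.ones((5,5)))
    for c in cv2.findContours(mk,0,1)[0]:
        if cv2.contourArea(c)>1500:
            e=cv2.fitEllipse(cv2.convexHull(c));print(f,np.round(e[0],1),np.round(e[1],1),ray(m,T,e[0],.006).round(4))
```

```text
w3 [460.4 261.5] [54.5 65.6] [0.653  0.0177 0.006 ]
w3 [476.6 178.2] [61.4 73.5] [0.6614 0.1071 0.006 ]
w1 [463.7 220.2] [60.8 72.2] [ 0.6371 -0.1616  0.006 ]
w1 [481.5 125.4] [68.8 82.4] [ 0.6455 -0.0722  0.006 ]
w1 [490.9  24.1] [61.6 70.4] [0.6452 0.01   0.006 ]
```

Emit:
send_rows(
  targets="0 0 -10 0 255; 0 0 -30 0 255; 0 0 -50 0 255; -12 27 -50 0 255; -24 54 -50 0 255; -36 81 -50 0 255; -48 108 -50 0 255; -60 135 -50 0 255; -72 162 -50 0 255; -84 189 -50 0 255; -92 208 -50 0 255; -96 216 -48 0 255; -96 216 -45 0 255; -96 216 -45 0 255; -96 216 -45 0 255",
)

```text
time: 20.8
ee_pos: [0.6518, 0.0172, 0.0855]
tcp_rot: [180.0, -0.0, 85.0]
wrist_force: [1.2, 0.4, -1.6]
opening: 0.0492
grasp_force: 47.1
```

Run:
```python
from h import *
o=bot.get_obs();print(o['ee_pos'],o['wrist_force'],o['opening'],o['grasp_force'])
print(go((.6533,.017,.0475),85))
```

```text
[0.65177844 0.01715385 0.08553926] [ 1.24434023  0.35761198 -1.63178272] 0.04918240535605213 47.063865065574646
(array([-0. ,  1.5, 38. ]), np.float64(0.0))
```

Emit:
send_rows(
  targets="0 1 12 0 255; 0 1 22 0 255; 0 1 30 0 255; 0 1 35 0 255; 0 1 37 0 255; 0 1 38 0 255; 0 1 38 0 255; 0 1 38 0 90; 0 1 38 0 65; 0 1 38 0 45; 0 1 38 0 35; 0 1 38 0 35; 0 1 15 0 35; 0 1 -15 0 35; 0 1 -50 0 35; 0 1 -85 0 35; 0 1 -100 0 35; 0 1 -100 0 35",
)

```text
time: 23.05
ee_pos: [0.6537, 0.0166, 0.1857]
tcp_rot: [179.9, -0.0, 85.0]
wrist_force: [1.1, -0.6, -0.0]
opening: 0.0732
grasp_force: 0.0
```

Run:
```python
from h import *
o=bot.get_obs();print(o['ee_pos'],o['wrist_force'],o['opening'],o['grasp_force'])
print(go((.4485,-.316,.2),85))
```

```text
[0.65365619 0.01664893 0.1856989 ] [ 1.06630151 -0.63270582 -0.02906259] 0.07324690608327486 0.0
(array([-349.3, -175.3,  -14.6]), np.float64(-0.0))
```

Emit:
send_rows(
  targets="-35 -18 -14 0 0; -70 -35 -14 0 0; -105 -53 -14 0 0; -140 -70 -14 0 0; -175 -88 -14 0 0; -210 -105 -14 0 0; -245 -123 -14 0 0; -280 -140 -14 0 0; -315 -158 -14 0 0; -349 -175 -14 0 0; -349 -175 -14 0 0; -349 -175 -14 0 0; -349 -175 -14 0 0",
)

```text
time: 24.68
ee_pos: [0.4487, -0.3149, 0.1986]
tcp_rot: [-180.0, -0.0, 85.0]
wrist_force: [0.2, 0.3, -0.5]
opening: 0.0855
grasp_force: 0.0
```

```bash
python3 w.py .4485 -.316 .102 .058 pics/w4.png
```

```text
24.675 [ 0.44868182 -0.3149284   0.1986322 ] [-1.79958856e+02 -3.30828827e-02  8.50399958e+01] 0.08549869509125851
pred [254.48529822 194.49450562] 36.849895679345174
hough [251.83333206 194.5       ] 0.802354120801122 [ 0.4464 -0.3158  0.102 ]
hough [254.16666794 185.5       ] 0.9977413974868236 [ 0.4489 -0.3087  0.102 ]
hough [247.16666794 185.16666794] 1.048397407951954 [ 0.4435 -0.308   0.102 ]
```

View pics/w4.png

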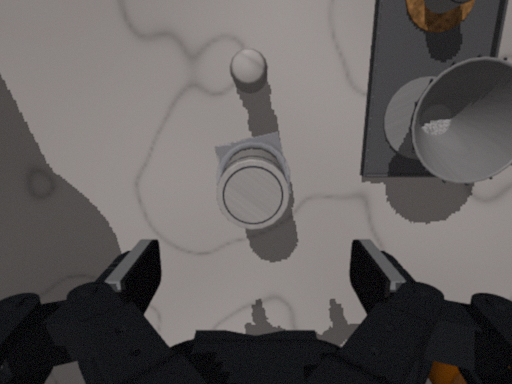

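The XL top is centred at about (252,194.5), i.e. (0.4465,-0.316), with its sleeve below. I'll descend and close lightly, checking side force.

Emit:
send_rows(
  targets="-1 -2 25 0 0; -1 -2 60 0 0; -1 -2 95 0 0; -1 -2 125 0 0; -1 -2 138 0 0; -1 -2 141 0 0; -1 -2 141 0 0; -1 -2 141 0 30; -1 -2 141 0 60; -1 -2 141 0 90; -1 -2 141 0 120; -1 -2 141 0 150; -1 -2 141 0 150; -1 -2 141 0 150; -1 -2 141 0 150",
  newtons=20,
)

```text
time: 26.6
ee_pos: [0.4465, -0.3167, 0.0589]
tcp_rot: [180.0, 0.0, 85.0]
wrist_force: [-0.4, 1.2, 5.3]
opening: 0.0576
grasp_force: 21.6
```

Emit:
send_rows(
  targets="0 0 0 0 255; 0 0 0 0 255; 0 0 -4 0 255; 0 0 -10 0 255; 0 0 -18 0 255; 0 0 -26 0 255; 0 0 -34 0 255; 0 0 -42 0 255; 0 0 -50 0 255; 0 0 -60 0 255; 0 0 -60 0 255; 0 0 -60 0 255",
  newtons=55,
)

```text
time: 28.1
ee_pos: [0.4462, -0.3165, 0.1181]
tcp_rot: [-180.0, -0.0, 85.0]
wrist_force: [0.3, 0.3, -3.1]
opening: 0.0569
grasp_force: 59.1
```

Run:
```python
from h import *
o=bot.get_obs();print(o['ee_pos'],o['wrist_force'],o['opening'],o['grasp_force'])
print(go((.661,.1066,o['ee_pos'][2]),85))
```

```text
[ 0.44623378 -0.31649212  0.11808602] [ 0.27980239  0.26993254 -3.09538171] 0.05687735097494343 59.075857400894165
(array([440.3, 176.9,   0. ]), np.float64(-0.0))
```

Emit:
send_rows(
  targets="0 0 -20 0 255; 0 0 -40 0 255; 30 3 -40 0 255; 65 6 -40 0 255; 100 9 -40 0 255; 135 12 -40 0 255; 170 15 -40 0 255; 205 18 -40 0 255; 240 21 -40 0 255; 275 24 -40 0 255; 310 28 -40 0 255; 345 32 -40 0 255; 380 40 -40 0 255; 410 60 -40 0 255; 430 85 -40 0 255; 440 115 -40 0 255; 440 145 -40 0 255; 440 170 -30 0 255; 440 177 -20 0 255; 440 177 -20 0 255",
)

```text
time: 30.6
ee_pos: [0.6602, 0.1061, 0.1365]
tcp_rot: [-179.8, 0.0, 85.0]
wrist_force: [-0.6, 0.0, -2.1]
opening: 0.0567
grasp_force: 60.0
```

Emit:
send_rows(
  targets="0 0 0 0 255; 0 0 0 0 255",
)

```text
time: 30.85
ee_pos: [0.6608, 0.1064, 0.1393]
tcp_rot: [179.9, -0.0, 85.0]
wrist_force: [-0.6, -0.3, -2.8]
opening: 0.0567
grasp_force: 60.0
```

Run:
```python
from h import *
o=bot.get_obs();print(o['ee_pos'],o['wrist_force'],o['opening'],o['grasp_force'])
print(go((.661,.1066,.0612),85))
```

```text
[0.6607878  0.10642739 0.13927474] [-0.56680384 -0.2774322  -2.81660065] 0.05673411660481414 60.00099778175354
(array([ 0.2,  0.1, 78.1]), np.float64(-0.0))
```

Emit:
send_rows(
  targets="0 0 15 0 255; 0 0 35 0 255; 0 0 52 0 255; 0 0 65 0 255; 0 0 72 0 255; 0 0 75 0 255; 0 0 76 0 255; 0 0 76 0 255",
)

```text
time: 31.85
ee_pos: [0.6614, 0.1063, 0.0628]
tcp_rot: [180.0, -0.0, 85.0]
wrist_force: [0.6, 0.1, -3.4]
opening: 0.0571
grasp_force: 60.0
```

Emit:
send_rows(
  targets="0 0 1 0 255; 0 0 2 0 255; 0 0 2 0 255; 0 0 2 0 70; 0 0 2 0 45; 0 0 2 0 20; 0 0 2 0 0; 0 0 2 0 0; 0 0 2 0 0; 0 0 -20 0 0; 0 0 -50 0 0; 0 0 -80 0 0; 0 0 -110 0 0; 0 0 -110 0 0",
)

```text
time: 33.6
ee_pos: [0.6622, 0.1064, 0.1752]
tcp_rot: [179.7, -0.1, 85.0]
wrist_force: [-0.5, 0.7, -1.0]
opening: 0.0855
grasp_force: 0.0
```

```bash
python3 -c "
from h import *
print(go((.45,.0,.2),85))"
```

```text
(array([-124.6, -201.9,  -25.8]), np.float64(-0.0))
```

Emit:
send_rows(
  targets="0 0 -20 0 0; -20 -40 -30 0 0; -40 -80 -30 0 0; -60 -120 -30 0 0; -80 -160 -30 0 0; -100 -200 -30 0 0; -120 -230 -30 0 0; -120 -230 -30 0 0; -120 -230 -30 0 0",
)

```text
time: 34.72
ee_pos: [0.4218, 0.007, 0.2019]
tcp_rot: [180.0, -0.0, 85.0]
wrist_force: [0.5, 0.6, -0.1]
opening: 0.0853
grasp_force: 0.0
```

Run:
```python
from h import *
import cv2
a=camera('top');b=camera('scene')
a=cv2.resize(a[130:220,140:420],None,fx=2.8,fy=2.8,interpolation=cv2.INTER_CUBIC)
b=cv2.resize(b[130:310,160:400],None,fx=1.8,fy=1.8,interpolation=cv2.INTER_CUBIC)
o=np.zeros((a.shape[0]+b.shape[0],800,3),np.uint8);o[:a.shape[0],:a.shape[1]]=a;o[a.shape[0]:,:b.shape[1]]=b
cv2.imwrite('pics/f1.png',o);print(a.shape)
```

```text
(252, 784, 3)
```

View pics/f1.png

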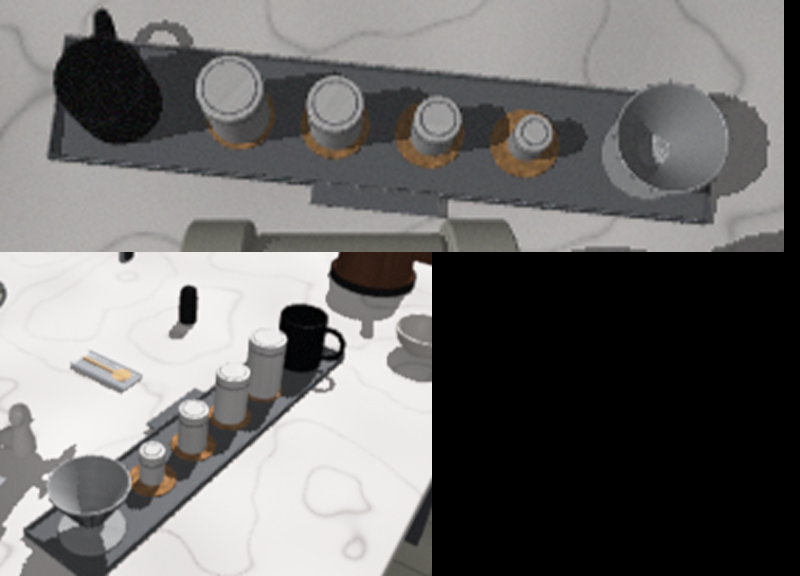

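```bash
python3 -c "
from h import *
m=camera_model('top');T=np.array(m['pose'])
for n,p,h,q in(('XL',(222.5,160.7),.104,(.66,.1056)),('L',(259.6,166.4),.088,(.6523,.016)),('M',(296,172.1),.072,(.6444,-.0734)),('S',(330.4,177.1),.056,(.6364,-.1628))):print(n,((ray(m,T,p,h)[:2]-q)*1000).round(1))
"
```

```text
XL [ 1. -2.]
L [-0.  -1.1]
M [-1.3 -1.6]
S [-1.1  0.1]
```

All four tins are within about 2 mm of their pad centres and upright, and the cone and mug have not moved. Handing in.

```bash
python3 -c "
from workcell import ticket
print(ticket.job_done())"
```

```text
the job is handed in; nothing more can be done
None
```

The four tins stand upright in size order, smallest by the cone and largest by the mug, each within about 2 mm of its pad centre by the top camera; the cone and mug look unmoved, and I handed the job in after about 35 s of the 112 s allowed (no verdict was shown).

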